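# Kit the shaft and bushing measuring jobs

### The arm

A 6-joint arm with a two-finger parallel gripper is mounted at the origin on a cart in front of the work surface, level with it; the furniture and walls round the work are solid. World frame = base frame: x ahead of the robot, y to its left, z up, the work surface at z = 0. Lengths are in m, angles in rad, forces in N, time in s.
With the tool pointing down it reaches from about 0.325 to 0.775 m from the base axis. Payload 5.5 kg.
Tool frame: the origin (TCP) lies midway between the tips of the shut fingers; the grasp point (between the pads) lies 19 mm behind it; z points along the fingers, y is the line along which they close (so a half turn about z gives the same grasp; the last joint's range is limited). The gripper opens to 88 mm and grips with 3 to 60 N. Pads are 20 mm wide; open, the fingers measure 115 mm over their backs; the gripper's body (75 mm by 178 mm) begins 61 mm behind the grasp point.
Start: joints at [1.198, 0.091, 1.231, -0, 1.82, -0.057], TCP at [0.186, 0.57, 0.223] pointing down, gripper open.
Joint ranges: [-2.87, 2.87], [-0.86, 2.18], [0.17, 2.46], [-1.51, 4.65], [0.06, 2.69], [-2.65, 2.65]. Speed limits (rad/s): [2.57, 2.57, 3.01, 3.14, 3.14, 3.14].

### API

Orientations are given as a unit quaternion [x, y, z, w].
In Python, from plant import monitor, grab_frame, camera_model, arm, masks_of, mark_of gives the robot as it stands.
- The arm moves only by the tool send_rows, never from a script. Its argument "targets" is one flat list of numbers, 7 for each row, row after row: the shift along the tool's x, y, z in units of 25 mm (1.0 is 25 mm), then the turn, a rotation vector about the tool's x, y, z in units of 90 degrees (1.0 is 90 degrees), then the closure, from 0 (fully open) to 1 (shut). In form: [x, y, z, wx, wy, wz, grip, x, y, z, wx, wy, wz, grip, ...]. A call has 1 to 8 rows; each row shifts and turns the commanded pose from where the row before left it, along the tool's axes as they then stand; what a row does not reach is not made up. A row lasts 1/10 s, in which the tool goes at most 50 mm and 8.59 degrees, less where a joint would pass 70% of its speed; a pose out of reach is approached as far as the arm can. A call with a number of a shift or a turn outside -1 to 1 is refused whole. A call with a gripper value outside its range is refused whole. The fingers move at their own pace and stop on an object; "squeeze" is the grip in N (left out, the last holds). Time passes only in rows, so rows that do not move let the fingers close. It gives the time, the measured TCP pose, the force, the opening and the grip force at its end, in the units of the state.
- monitor.get_state(): the state, without advancing time (a new reading comes with each control period).
- grab_frame(name): name is "side" or "top" or "wrist"; returns (picture, depth): 400x640x3 uint8, red, green, blue; 400x640 float32, m along the optical axis (not along the pixel's ray), 0 where there is no reading.
- camera_model(name): a dict with "intrinsics" (3x3 intrinsics, pixels), "world_from_camera" (4x4, takes a point from camera to world coordinates). Camera axes: x right, y down, z forward; pixel columns grow to the right and rows downward; lengths in m; the calibration is good to about 2 mm. A picture is of the moment at which its call begins: read the wrist's pose just before it. camera_model takes no time and is no camera call; for the wrist camera it gives the pose at the moment of the call.
- arm.sign_off(): hands the job in; it is judged then, once.
Trained networks look in the newest picture that a camera, given by its name, has taken for a name from the list of things; names that differ only in an ending like _2 or _b are one class to them, and where a whole thing is asked for, a point or a joint stands for the part that bears it (a point fixed in the world has none). Each returns a list of dicts, best first, with "conf" (0 to 1); they miss things now and then, are a little off and sometimes report something else, mostly with a low value. They report only what shows in the picture. A call takes as long as a camera call.
- masks_of(label, camera): "mask" (400x640 bool, what is visible of it) and "box" ([left, top, right, bottom] in pixels, round what is visible of it).
- mark_of(label, camera): "xy" ([column, row] in pixels: a listed point, or the origin of a listed thing).
The state is a dict: "time_s": time; "qpos": joint angles; "dq": joint speeds; "tau": joint torques, N m; "eef_pos": TCP position; "tcp_rot": TCP orientation; "force": force on the tool from outside, world axes, zero at the start; "wrist_torque": the same for the moment, N m; "gripper_width": opening from 0.0 (shut) to 1.0 (fully open); "finger_force": force on a finger pad.
Only numpy, scipy, OpenCV 4.12 (cv2) and the standard library are available. Lean on these libraries where they do the work, as an engineer would, in place of code of your own. Each camera call takes 0.05 s, during which the arm holds its last target. There are 200 camera calls.

### The job

Make up the kits for two measuring jobs, workpieces together with the gauge block they are measured against, from the stock standing at the front of the bench. The stepped shaft and the lower, oblong gauge block (20 mm high) go into the black carrier with the long pocket; the two grey steel bushings and the square 30 mm gauge block go into the black carrier with the two round wells, one bushing to a well. Put each thing down on the floor of the pocket made for it, blocks and bushings standing upright as they stand now, and leave the brass bushing where it is.

Things in the scene. Friction and masses are not known exactly. Their poses are not given: they have to be found in the camera images.
- shaft: Grey turned stepped shaft lying on the bench, 95 mm long, 24 mm across its thick middle (which lies at mid-length), ends thinner. Origin under its middle, at bench level; its y axis runs along the shaft, z up. Behaves as a 24 mm wide bar, does not roll. 0.16 kg.
- low_block: Whitish steel gauge block, oblong, standing on edge: 9 mm thick (x), 35 mm long (y), 20 mm high. Origin: centre of its underside, z up. 0.05 kg.
- square_block: Whitish steel gauge block, square, standing on edge: 9 mm thick (x), 30 mm long (y), 30 mm high. Origin: centre of its underside, z up. 0.06 kg.
- tall_bushing: Grey steel bushing, the taller one: 26 mm across, 22 mm high, standing with its bore upright. Origin: centre of its underside, z up. 0.05 kg.
- flanged_bushing: Grey steel bushing, the lower one: flange 28 mm across in the lower 8 mm, collar 24 mm across above it, 16 mm high in all, bore upright. Origin: centre of its underside, z up. 0.045 kg.
- brass_bushing: Brass-coloured flanged bushing, 34 mm across, 12 mm high. Belongs to neither kit; stays in the stock where it stands. Origin: centre of its underside.
- shaft_carrier: Fixed, on rubber feet: black routed sheet on a grey base, 116 (x) x 146 (y) mm, top 18 mm above the bench. Origin: its centre at bench level. Pockets 6 mm deep, grey floors 12 mm above the bench, in its own frame: a long pocket for the shaft, 40 (x) x 111 (y) mm, centred at x = -24, y = 0 mm; a narrow pocket for a standing block, 25 (x) x 51 (y) mm, centred at x = +34, y = 0 mm.
- bushing_carrier: Fixed, on rubber feet: black routed sheet on a grey base, 116 (x) x 146 (y) mm, top 18 mm above the bench. Origin: its centre at bench level. Pockets 6 mm deep, grey floors 12 mm above the bench, in its own frame: two round wells 50 mm across, centred at x = -24, y = +33 and -33 mm (either bushing in either); a narrow pocket for a standing block, 25 (x) x 51 (y) mm, centred at x = +34, y = 0 mm.

How it is judged:
By the outcome, as a careful person would: the job done as asked, in the order asked, and still so for the second after the job is handed in, with the robot touching nothing.
It also fails if it takes over 122 s, if anything falls off the work surface, if the arm or the gripper's body presses on something with over 40 N, if the wrist force passes 120 N, or if a joint passes its speed limit or range.

## Working session

There is one attempt and no reset: what is moved stays moved. The work goes in short steps, Python scripts to look and compute and a tool call to move; the robot and the scene stay as the last step left them, time stands still between calls to the robot, and variables do not carry over. Pictures are saved under pics/ and viewed, at most 14 in all, crops included, and the job is handed in when it is done.

Besides the shell and the picture viewer there is one more tool, called after ">>>" as name(argument=value, ...), one argument or row to a line, values as JSON. send_rows: Moves the arm, as the interface text tells. Shifts and turns lie within -1 to 1; 1 stands for 25 mm of shift or 90 degrees of turn. Its arguments: {"type":"object","properties":{"targets":{"type":"array"},"squeeze":{"type":"number"}},"required":["targets"]}

```bash
mkdir -p pics; ls
cat > h.py <<'E'
import numpy as np, cv2
from plant import monitor, grab_frame, camera_model, arm, masks_of, mark_of
def cloud(depth, cam, M=None):
    K=np.array(cam["intrinsics"]);T=np.array(cam["world_from_camera"])
    v,u=np.mgrid[0:400,0:640]
    P=np.stack([(u-K[0,2])/K[0,0]*depth,(v-K[1,2])/K[1,1]*depth,depth],-1)@T[:3,:3].T+T[:3,3]
    P[depth<=0]=np.nan
    return P
def save(n,img): cv2.imwrite("pics/"+n,img[:,:,::-1])
E
python3 - <<'E'
from h import *
s=monitor.get_state();print(s)
for n in("top","side"):
    p,d=grab_frame(n);save(n+"1.png",p);np.savez(n+"1.npz",p=p,d=d);c=camera_model(n);print(n,np.round(c["intrinsics"],1).tolist(),np.round(c["world_from_camera"],3).tolist())
    P=cloud(d,c)
    for l in "shaft low_block square_block tall_bushing flanged_bushing brass_bushing shaft_carrier bushing_carrier".split():
        for m in masks_of(l,n)[:2]:
            Q=P[m["mask"]];Q=Q[~np.isnan(Q[:,0])]
            if len(Q)==0: print(l,m["conf"],"nodepth");continue
            zt=np.percentile(Q[:,2],95);A=Q[Q[:,2]>zt-.005]
            r=cv2.minAreaRect((A[:,:2]*1000).astype(np.float32))
            print(l,round(m["conf"],2),m["box"],len(Q),"ztop",round(zt*1000,1),"rect",np.round(r[0],1),np.round(r[1],1),round(r[2],1))
E
```

```text
pics
{'time_s': 0.0, 'qpos': array([ 1.19831815e+00,  9.18450484e-02,  1.23188793e+00, -1.36853165e-06,
        1.81980416e+00, -5.66921002e-02]), 'dq': array([ 0.00103025,  0.00138352, -0.00034699,  0.00095892, -0.00028326,
       -0.00162624]), 'tau': array([ 3.86536212e-04, -4.46454585e+01, -4.06445575e+01,  6.97836396e-02,
        2.96245865e-02, -1.98086022e-04]), 'eef_pos': array([0.18622555, 0.57004991, 0.221514  ]), 'tcp_rot': array([ 1.57237895e-01,  9.87560276e-01, -9.50085055e-04, -2.06383217e-04]), 'force': array([-0.16784912, -0.46324051, -0.05878091]), 'wrist_torque': array([-0.01965607,  0.00286593,  0.00097457]), 'finger_force': 0.0, 'gripper_width': 1.0027523924511328}
top [[398.0, 0.0, 319.3], [0.0, 398.0, 204.1], [0.0, 0.0, 1.0]] [[0.017, -0.996, 0.092, 0.431], [-1.0, -0.016, 0.008, -0.013], [-0.007, -0.092, -0.996, 0.944], [0.0, 0.0, 0.0, 1.0]]
tall_bushing 0.49 [190.8, 235.9, 204.2, 250.3] 101 ztop 25.2 rect [421.5 280.4] [18.4 19.8] 1.0
brass_bushing 0.42 [426.1, 240.8, 441.2, 254.7] 158 ztop 14.6 rect [ 421.5 -268.1] [27.7 28.4] 1.0
shaft_carrier 0.87 [348.7, 1
[... 443 characters left out ...]
0.8] 80.7
low_block 0.47 [325.4, 235.9, 329.5, 250.6] 72 ztop 23.0 rect [434.6 -57.8] [34.3  8.9] 40.5
square_block 0.46 [280.2, 218.0, 295.0, 228.4] 120 ztop 31.1 rect [420.4  47.4] [27.2  9.7] 87.9
tall_bushing 0.6 [202.4, 178.4, 215.6, 193.0] 97 ztop 24.2 rect [420.9 278.3] [23.1 20.1] 47.9
flanged_bushing 0.53 [242.4, 199.0, 259.1, 209.6] 120 ztop 17.4 rect [431.3 157.2] [25.5 23.6] 53.1
brass_bushing 0.62 [400.7, 286.2, 418.4, 301.3] 186 ztop 14.3 rect [ 420.6 -269.5] [30.1 27.4] 25.7
shaft_carrier 0.56 [365.1, 177.8, 442.9, 239.1] 2417 ztop 20.7 rect [ 623.2 -153.3] [145.  119.7] 86.6
bushing_carrier 0.72 [273.8, 135.0, 342.2, 187.1] 1905 ztop 21.0 rect [627.4 123.3] [146.7 118.1] 80.7
```

Run:
```python
import numpy as np,cv2
a=np.load("top1.npz")["p"];b=np.load("side1.npz")["p"]
x=cv2.resize(a[110:270,160:480],None,fx=2.5,fy=2.5,interpolation=cv2.INTER_CUBIC)
cv2.imwrite("pics/c1.png",x[:,:,::-1])
x=cv2.resize(b[120:320,180:460],None,fx=2.8,fy=2.8,interpolation=cv2.INTER_CUBIC)
cv2.imwrite("pics/c2.png",x[:,:,::-1])
```

```text
(no output)
```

View pics/c1.png

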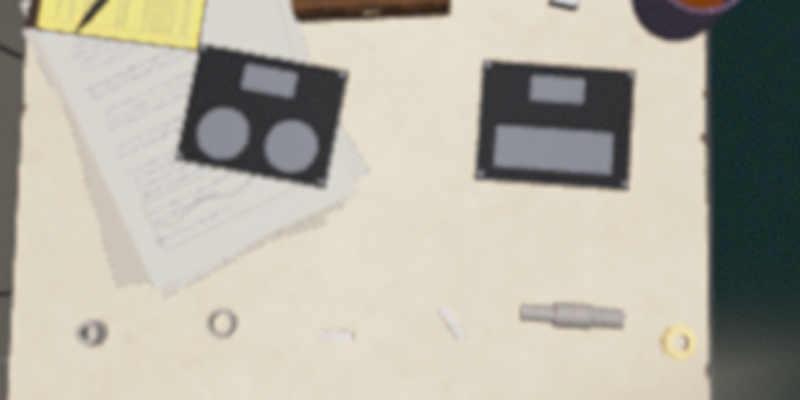

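View pics/c2.png

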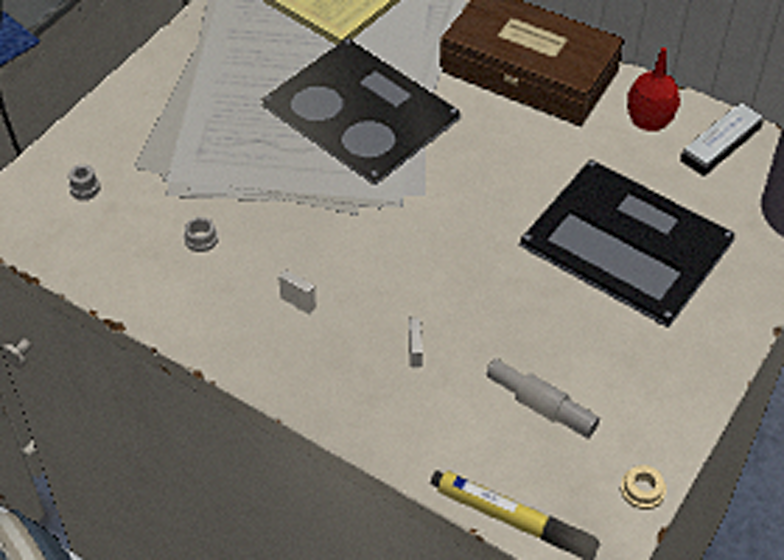

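The top view shows, left to right, the tall bushing (92,332), flanged bushing (222,322), square block (338,335), low block (452,322), shaft (572,315) and brass bushing (678,342). The carriers are behind them, with their narrow pockets on the far side. I'll measure heights and pockets, and start the move towards the shaft.

```bash
cat >> h.py <<'E'
def carriers(P,p):
    "black sheets with grey floors: pocket centres/sizes by colour, mm"
    g=p.max(2).astype(int); z=P[...,2]
    for name,c in(("shaftC",(.624,-.152)),("bushC",(.628,.125))):
        near=(np.hypot(P[...,0]-c[0],P[...,1]-c[1])<.1)
        blk=near&(g<75)
        if blk.sum()<300: continue
        hull=np.zeros(g.shape,np.uint8);lab=cv2.connectedComponentsWithStats(blk.astype(np.uint8))
        k=1+np.argmax(lab[2][1:,4]);blk=lab[1]==k
        pts=np.argwhere(blk)[:,::-1].astype(np.int32);cv2.fillConvexPoly(hull,cv2.convexHull(pts),1)
        Q=P[blk];Q=Q[~np.isnan(Q[:,0])];r=cv2.minAreaRect((Q[:,:2]*1000).astype(np.float32))
        print(name,"z",np.round(np.median(Q[:,2])*1000,1),np.round(r[0],1),np.round(r[1],1),round(r[2],1))
        inn=cv2.erode(hull,np.ones((5,5)))&(g>=85)
        n,L,S,_=cv2.connectedComponentsWithStats(inn.astype(np.uint8))
        for i in range(1,n):
            if S[i,4]<60: continue
            Q=P[L==i];Q=Q[~np.isnan(Q[:,0])];r=cv2.minAreaRect((Q[:,:2]*1000).astype(np.float32))
            print("   pocket z",np.round(np.median(Q[:,2])*1000,1),np.round(r[0],1),np.round(r[1],1),round(r[2],1))
def things(P,p,want,n):
    for l in want:
        for m in masks_of(l,n)[:1]:
            Q=P[m["mask"]];Q=Q[~np.isnan(Q[:,0])]
            if len(Q)<10: continue
            zt=np.percentile(Q[:,2],90);A=Q[abs(Q[:,2]-zt)<.004]
            B=P[cv2.dilate(m["mask"].astype(np.uint8),np.ones((25,25)))>0];zb=np.nanpercentile(B[:,2],20)
            r=cv2.minAreaRect((A[:,:2]*1000).astype(np.float32))
            print(l,round(m["conf"],2),len(Q),"ztop",round(zt*1000,1),"around",round(zb*1000,1),np.round(r[0],1),np.round(r[1],1),round(r[2],1))
E
python3 - <<'E'
from h import *
for n in("top","side"):
    f=np.load(n+"1.npz");P=cloud(f["d"],camera_model(n))
    carriers(P,f["p"])
    m=(abs(P[...,0]-.5)<.02)&(abs(P[...,1])<.25);print(n,"bench z",np.nanmedian(P[m][:,2])*1000)
E
```

```text
shaftC z 18.9 [ 624.6 -150.1] [137.8 109.4] 86.4
   pocket z 13.1 [ 658.5 -152.1] [54.7 27.5] 87.9
   pocket z 13.3 [ 600.9 -148.8] [114.1  43. ] 87.3
bushC z 19.0 [629.5 126.7] [138.5 108.7] 80.0
   pocket z 13.5 [662.8 120.3] [52.8 27.1] 79.8
   pocket z 13.5 [612.  163.8] [49.1 50.8] 1.6
   pocket z 13.3 [601.   98.6] [49.  52.4] 1.5
top bench z 1.395222059254242
shaftC z 17.7 [ 624.5 -153.1] [146.7 122.3] 86.6
   pocket z 12.0 [ 660.3 -154.6] [47.9 22.6] 85.6
   pocket z 12.1 [ 602.4 -151.2] [109.6  38.7] 86.2
bushC z 17.8 [630.5 126. ] [151.3 121.7] 79.0
   pocket z 12.2 [665.2 120.2] [47.2 21.4] 79.7
   pocket z 12.2 [613.5 162.9] [44.2 45.4] 44.3
   pocket z 12.4 [602.8  98.3] [41.2 45.2] 53.3
side bench z 0.6682685427927271
```

>>> send_rows(
  targets=[-0.3,-1,0,0,0,0.09,0,-0.3,-1,0,0,0,0.09,0,-0.3,-1,0,0,0,0.09,0,-0.3,-1,0,0,0,0.09,0,-0.3,-1,0,0,0,0.09,0,-0.3,-1,0,0,0,0.09,0],
)

```text
time_s: 1.5
eef_pos: [0.13, 0.4279, 0.2227]
tcp_rot: [0.552, 0.834, 0.0, 0.0]
force: [-0.1, -0.4, 0.0]
gripper_width: 1.003
finger_force: 0.0
```

```bash
cat >> h.py <<'E'
def plan(x,y,z,yaw=None):
    from scipy.spatial.transform import Rotation as R
    s=monitor.get_state();r=R.from_quat(s["tcp_rot"]);M=r.as_matrix()
    u=M.T@(np.array([x,y,z])-s["eef_pos"])/.025
    yn=np.degrees(np.arctan2(M[1,1],M[0,1]));t=0
    if yaw is not None: t=-((yaw-yn+90)%180-90)/90
    print("pos",np.round(s["eef_pos"],4),"yaw",round(yn,1),"tilt",np.round(M[2,:2],3),"t",round(s["time_s"],2),"w",round(s["gripper_width"]*88,1),"q",np.round(s["qpos"],2)[[0,5]])
    n=int(np.ceil(max(abs(u).max(),1)));print("  shift units",np.round(u,2),f"/{n} =",np.round(u/n,3)," turn",round(t,3))
E
python3 -c "
from h import *
plan(.38,-.17,.2,-9.3)"
```

```text
pos [0.13   0.4279 0.2227] yaw 22.9 tilt [0. 0.] t 1.5 w 88.2 q [1.2 0.8]
  shift units [-25.92  -0.11   0.9 ] /26 = [-0.997 -0.004  0.035]  turn 0.358
```

```bash
python3 -c "
from h import *
plan(.36,.157,.22)"
```

```text
pos [0.13   0.4279 0.2227] yaw 22.9 tilt [0. 0.] t 1.5 w 88.2 q [1.2 0.8]
  shift units [-13.56   4.25   0.11] /14 = [-0.969  0.304  0.008]  turn 0
```

>>> send_rows(
  targets=[-0.97,0.3,0,0,0,0,0,-0.97,0.3,0,0,0,0,0,-0.97,0.3,0,0,0,0,0,-0.97,0.3,0,0,0,0,0,-0.97,0.3,0,0,0,0,0,-0.97,0.3,0,0,0,0,0,-0.97,0.3,0,0,0,0,0],
)

```text
time_s: 2.2
eef_pos: [0.2461, 0.293, 0.2228]
tcp_rot: [0.55, 0.835, 0.0, 0.0]
force: [-0.1, 0.6, -0.2]
gripper_width: 0.999
finger_force: 0.0
```

>>> send_rows(
  targets=[-0.97,0.3,0,0,0,0,0,-0.97,0.3,0,0,0,0,0,-0.97,0.3,0,0,0,0,0,-0.97,0.3,0,0,0,0,0,-0.97,0.3,0,0,0,0,0,-0.97,0.3,0,0,0,0,0,-0.97,0.3,0,0,0,0,0,0,0,0,0,0,0,0],
)

```text
time_s: 3.0
eef_pos: [0.3621, 0.157, 0.2225]
tcp_rot: [0.551, 0.834, -0.0, 0.0]
force: [0.1, -0.1, 0.9]
gripper_width: 1.0
finger_force: 0.0
```

Run:
```python
from h import *
p,d=grab_frame("wrist");save("w1.png",p);c=camera_model("wrist");P=cloud(d,c)
print(np.round(c["world_from_camera"],3).tolist(),c["intrinsics"][0])
things(P,p,"low_block square_block flanged_bushing tall_bushing".split(),"wrist")
plan(.39,-.165,.2,-9.3)
```

```text
[[0.92, 0.377, 0.111, 0.33], [0.393, -0.882, -0.262, 0.23], [-0.001, 0.284, -0.959, 0.384], [0.0, 0.0, 0.0, 1.0]] [297.62796472   0.         321.82858848]
square_block 0.5 281 ztop 29.8 around -1.3 [421.6  51.2] [30.1  9.2] 87.2
flanged_bushing 0.72 303 ztop 15.8 around -1.3 [431.3 160.7] [23.5 23.6] 72.6
tall_bushing 0.67 427 ztop 21.9 around -1.4 [420.2 281. ] [22.6 20.9] 23.9
pos [0.3606 0.1594 0.2228] yaw 23.4 tilt [0. 0.] t 3.25 w 88.0 q [ 0.33 -0.08]
  shift units [-12.38  -4.07   0.91] /13 = [-0.952 -0.313  0.07 ]  turn 0.363
```

View pics/w1.png

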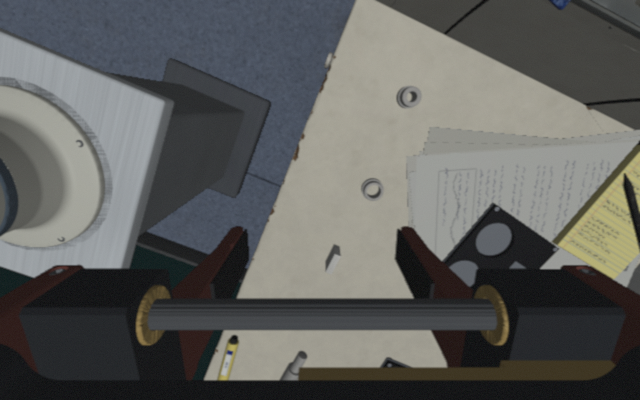

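The wrist view shows the tall bushing (408,96), flanged bushing (372,188), square block (333,257), shaft (295,365). On to the shaft.

>>> send_rows(
  targets=[-0.95,-0.31,0,0,0,0,0,-0.95,-0.31,0,0,0,0,0,-0.95,-0.31,0,0,0,0,0,-0.95,-0.31,0,0,0,0,0,-0.95,-0.31,0,0,0,0,0,-0.95,-0.31,0,0,0,0,0,-0.95,-0.31,0,0,0,0,0],
)

```text
time_s: 3.95
eef_pos: [0.3768, -0.0155, 0.2229]
tcp_rot: [0.549, 0.836, 0.0, 0.0]
force: [0.7, -0.6, 0.4]
gripper_width: 1.003
finger_force: 0.0
```

>>> send_rows(
  targets=[-0.95,-0.31,0,0,0,0,0,-0.95,-0.31,0,0,0,0,0,-0.95,-0.31,0,0,0,0,0,-0.95,-0.31,0,0,0,0,0,-0.95,-0.31,0,0,0,0,0,-0.95,-0.31,0,0,0,0,0],
)

```text
time_s: 4.55
eef_pos: [0.3909, -0.1648, 0.2228]
tcp_rot: [0.549, 0.836, 0.0, 0.0]
force: [0.2, 0.8, -0.5]
gripper_width: 0.994
finger_force: 0.0
```

>>> send_rows(
  targets=[0,0,0,0,0,0.09,0,0,0,0,0,0,0.09,0,0,0,0,0,0,0.09,0,0,0,0,0,0,0.09,0,0,0,0,0,0,0,0],
)

```text
time_s: 5.05
eef_pos: [0.3909, -0.1638, 0.2227]
tcp_rot: [0.761, 0.649, 0.0, 0.0]
force: [-0.2, 1.0, -0.3]
gripper_width: 1.0
finger_force: 0.0
```

Run:
```python
from h import *
p,d=grab_frame("wrist");save("w2.png",p);c=camera_model("wrist");P=cloud(d,c)
things(P,p,"shaft low_block square_block flanged_bushing".split(),"wrist")
p,d=grab_frame("top");P=cloud(d,camera_model("top"))
things(P,p,"shaft low_block square_block flanged_bushing tall_bushing".split(),"top")
plan(.441,-.17,.1,-9.3)
```

```text
shaft 0.67 1149 ztop 22.8 around -1.4 [ 444.6 -168. ] [93.3 19.8] 88.8
low_block 0.6 272 ztop 20.0 around -1.6 [435.7 -57.4] [35.   8.8] 34.7
shaft 0.58 280 ztop 25.5 around -0.2 [ 445.  -157.4] [18.4 73.8] 1.0
low_block 0.5 62 ztop 23.3 around -0.7 [435.6 -55.8] [32.6  9. ] 36.7
flanged_bushing 0.65 40 ztop 18.1 around -0.3 [430.7 153. ] [10.3 22.4] 75.1
pos [ 0.3906 -0.1647  0.2226] yaw -9.1 tilt [-0. -0.] t 5.6 w 87.9 q [-0.48 -0.32]
  shift units [0.11 2.02 4.9 ] /5 = [0.022 0.405 0.981]  turn 0.003
```

View pics/w2.png

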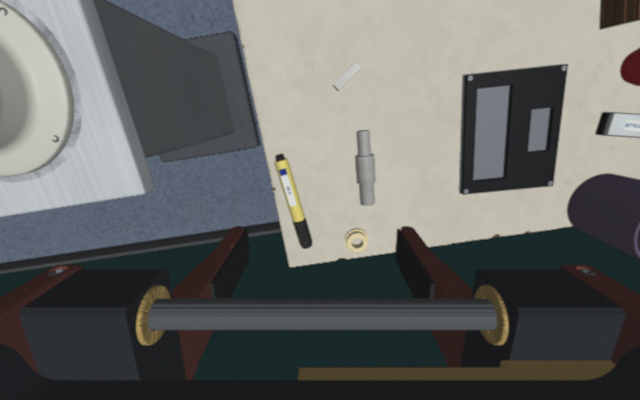

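```bash
cat >> h.py <<'E'
def axis(P,l,n,k=0):
    for m in masks_of(l,n)[:1]:
        Q=P[m["mask"]];Q=Q[~np.isnan(Q[:,0])];zt=np.percentile(Q[:,2],90);A=Q[(Q[:,2]>zt-.012)]
        f=cv2.fitLine((A[:,:2]*1000).astype(np.float32),cv2.DIST_HUBER,0,.01,.01).ravel()
        t=(A[:,:2]*1000-f[2:])@f[:2];c=f[2:]+f[:2]*(np.percentile(t,1)+np.percentile(t,99))/2
        print(l,n,"axis",round(np.degrees(np.arctan2(f[1],f[0]))%180,1),"mid",np.round(c,1),"len",round(np.ptp(t),1))
E
python3 - <<'E'
from h import *
for n in("wrist","top","side"):
    p,d=grab_frame(n);P=cloud(d,camera_model(n))
    for l in("shaft","low_block"): axis(P,l,n)
E
```

```text
shaft wrist axis 86.6 mid [ 443.8 -168.3] len 94.2
low_block wrist axis 34.8 mid [436.1 -57.7] len 34.7
shaft top axis 86.0 mid [ 444.9 -159.3] len 79.4
shaft side axis 86.7 mid [ 440.  -169.5] len 94.5
low_block side axis 32.7 mid [433.6 -58.9] len 35.7
```

>>> send_rows(
  targets=[0,0,0,0,0,-0.063,0,0,0.7,1,0,0,0,0,0,0.7,1,0,0,0,0,-0.05,0.7,1,0,0,0,0,0,0,1,0,0,0,0,0,0,1,0,0,0,0,0,0,1,0,0,0,0,0,0,1,0,0,0,0],
)

```text
time_s: 6.85
eef_pos: [0.4429, -0.169, 0.0465]
tcp_rot: [0.728, 0.686, -0.0, -0.0]
force: [0.2, 0.1, 0.0]
gripper_width: 1.0
finger_force: 0.0
```

>>> send_rows(
  targets=[0,0,0.6,0,0,0,0,0,0,0.6,0,0,0,0,0,0,0.36,0,0,0,0,0,0,0,0,0,0,0],
)

```text
time_s: 7.25
eef_pos: [0.4424, -0.1688, 0.0076]
tcp_rot: [0.728, 0.686, -0.0, -0.001]
force: [0.4, 0.5, -0.4]
gripper_width: 1.0
finger_force: 0.0
```

Run:
```python
from h import *
plan(.443,-.169,.0085,-3.4)
```

```text
pos [ 0.4424 -0.1688  0.0076] yaw -3.4 tilt [ 0.001 -0.002] t 7.25 w 88.0 q [-0.44 -0.38]
  shift units [-0.01  0.02 -0.04] /1 = [-0.005  0.023 -0.035]  turn -0.0
```

>>> send_rows(
  targets=[0,0,0,0,0,0,1,0,0,0,0,0,0,1,0,0,0,0,0,0,1,0,0,0,0,0,0,1,0,0,0,0,0,0,1,0,0,0,0,0,0,1],
  squeeze=25,
)

```text
time_s: 7.85
eef_pos: [0.443, -0.1691, 0.0088]
tcp_rot: [0.728, 0.686, 0.0, 0.0]
force: [-0.8, 0.3, 0.0]
gripper_width: 0.495
finger_force: 0.0
```

>>> send_rows(
  targets=[0,0,0,0,0,0,1,0,0,0,0,0,0,1,0,0,-0.4,0,0,0,1,0,0,-1,0,0,0,1,0,0,-1,0,0,0,1,0,0,0,0,0,0,1],
)

```text
time_s: 8.45
eef_pos: [0.4449, -0.17, 0.0728]
tcp_rot: [0.728, 0.686, 0.001, 0.003]
force: [0.2, -0.4, -1.7]
gripper_width: 0.268
finger_force: 25.0
```

Run:
```python
from h import *
plan(.6013,-.150,.06,-3.5)
```

```text
pos [ 0.4449 -0.17    0.0728] yaw -3.4 tilt [-0.002  0.006] t 8.45 w 23.6 q [-0.44 -0.38]
  shift units [1.17 6.19 0.55] /7 = [0.167 0.885 0.079]  turn 0.001
```

>>> send_rows(
  targets=[0.17,0.88,0,0,0,0,1,0.17,0.88,0,0,0,0,1,0.17,0.88,0,0,0,0,1,0.17,0.88,0,0,0,0,1,0.17,0.88,0,0,0,0,1,0.17,0.88,0,0,0,0,1,0.17,0.88,0,0,0,0,1,0,0,0,0,0,0,1],
)

```text
time_s: 9.25
eef_pos: [0.5995, -0.1478, 0.0664]
tcp_rot: [0.728, 0.686, -0.0, -0.001]
force: [-0.8, 0.9, -1.2]
gripper_width: 0.273
finger_force: 25.0
```

Run:
```python
from h import *
for n in("wrist","side"):
    p,d=grab_frame(n);P=cloud(d,camera_model(n));save(n+"3.png",p)
    axis(P,"shaft",n);carriers(P,p)
    m=(abs(P[...,0]-.5)<.02)&(abs(P[...,1])<.15);print(n,"bench z",np.nanmedian(P[m][:,2])*1000)
plan(.6013,-.150,.0215,-3.5)
```

```text
shaftC z 163.8 [ 602.4 -150.4] [141.8 156.5] 86.6
   pocket z -0.8 [ 498.  -180.5] [227.6  87.5] 33.6
   pocket z -0.9 [ 900.1 -297.3] [100.6 636.8] 54.9
   pocket z 73.7 [ 599.6 -151.9] [110.   39.4] 86.3
   pocket z 11.3 [ 658.2 -155.5] [49.6 23.6] 86.6
   pocket z 166.0 [ 586.7 -122.2] [13.5  1.2] 87.8
   pocket z 166.5 [ 612.6 -123.7] [12.5  1. ] 86.9
   pocket z 2.3 [ 383.7 -312.4] [527.7  66.2] 51.5
   pocket z -0.7 [ 575.2 -328.9] [342.9 101.4] 89.3
wrist bench z -0.8282394362225665
shaft side axis 87.1 mid [ 589.9 -175.5] len 40.7
shaftC z 170.2 [ 605.5 -152.6] [145.4 162.3] 86.9
   pocket z 237.5 [ 575.7 -147.2] [51.2 62.6] 14.3
   pocket z 0.4 [ 880.7 -123.4] [634.   70.8] 16.7
   pocket z 74.5 [ 630.6 -170.6] [94.3 40.3] 7.7
   pocket z 12.2 [ 601.7 -150.6] [108.6  39.6] 85.4
bushC z 17.7 [623.1  97. ] [ 93.7 118.9] 78.6
   pocket z 12.2 [601.9  97.8] [45.6 45.5] 88.9
side bench z 0.8517295256280644
pos [ 0.5975 -0.1486  0.0677] yaw -3.4 tilt [ 0.    -0.002] t 9.45 w 24.2 q [-0.3  -0.24]
  shift units [-0.05  0.16  1.85] /2 = [-0.023  0.079  0.925]  turn 0.001
```

View pics/wrist3.png

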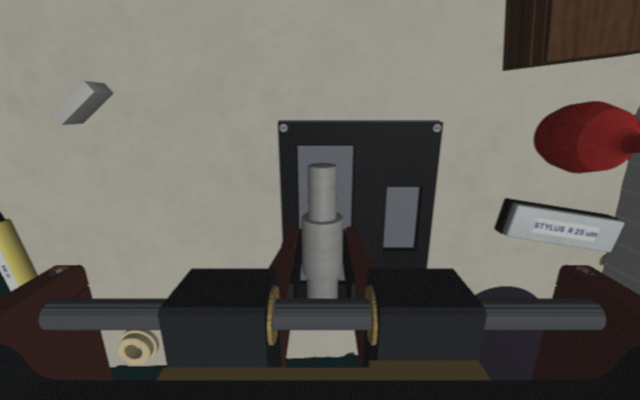

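>>> send_rows(
  targets=[-0.07,0.13,0.4,0,0,0,1,0,0,0.7,0,0,0,1,0,0,0.67,0,0,0,1,0,0,0,0,0,0,1,0,0,0,0,0,0,1],
)

```text
time_s: 9.95
eef_pos: [0.6009, -0.1505, 0.0235]
tcp_rot: [0.728, 0.686, -0.0, -0.001]
force: [-0.0, 0.2, -1.6]
gripper_width: 0.27
finger_force: 25.0
```

Run:
```python
from h import *
plan(.6008,-.1505,.0208,-3.5);print(monitor.get_state()["force"])
```

```text
pos [ 0.6009 -0.1505  0.0235] yaw -3.4 tilt [ 0.    -0.002] t 9.95 w 23.7 q [-0.3  -0.24]
  shift units [-0.   -0.    0.11] /1 = [-0.    -0.003  0.106]  turn 0.001
[-0.0491793   0.24022782 -1.63223854]
```

>>> send_rows(
  targets=[0,0,0.05,0,0,0,1,0,0,0.05,0,0,0,1,0,0,0,0,0,0,1,0,0,0,0,0,0,1],
)

```text
time_s: 10.35
eef_pos: [0.6016, -0.1505, 0.0219]
tcp_rot: [0.728, 0.686, -0.0, -0.0]
force: [0.3, 0.3, -2.1]
gripper_width: 0.27
finger_force: 25.0
```

>>> send_rows(
  targets=[0,0,0.03,0,0,0,1,0,0,0,0,0,0,1,0,0,0,0,0,0,1],
)

```text
time_s: 10.65
eef_pos: [0.6017, -0.1505, 0.0213]
tcp_rot: [0.728, 0.686, 0.0, 0.0]
force: [0.6, 0.3, -1.1]
gripper_width: 0.272
finger_force: 25.0
```

>>> send_rows(
  targets=[0,0,0.03,0,0,0,1,0,0,0,0,0,0,1,0,0,0,0,0,0,1],
)

```text
time_s: 10.95
eef_pos: [0.6017, -0.1505, 0.0212]
tcp_rot: [0.728, 0.686, 0.0, 0.0]
force: [-3.7, 0.7, 5.8]
gripper_width: 0.272
finger_force: 25.0
```

>>> send_rows(
  targets=[0,0,0,0,0,0,0.5,0,0,0,0,0,0,0.5,0,0,0,0,0,0,0.5,0,0,0,0,0,0,0.4,0,0,-0.5,0,0,0,0.4,0,0,-1,0,0,0,0.4,0,0,-1,0,0,0,0,0,0,-1,0,0,0,0],
)

```text
time_s: 11.75
eef_pos: [0.6017, -0.1505, 0.1098]
tcp_rot: [0.728, 0.686, 0.0, 0.0]
force: [-0.2, -0.4, 0.9]
gripper_width: 0.742
finger_force: 0.0
```

Run:
```python
from h import *
for n in("side","wrist"):
    p,d=grab_frame(n);P=cloud(d,camera_model(n));save(n+"4.png",p)
    axis(P,"shaft",n);things(P,p,["shaft"],n);carriers(P,p) if n=="side" else 0
plan(.435,-.058,.12,-55.3)
```

```text
shaft side axis 86.1 mid [ 595.3 -151.2] len 95.8
shaft 0.77 358 ztop 35.6 around 10.2 [ 599.  -151.6] [92.2 19.1] 87.9
shaftC z 238.5 [ 618.4 -153.9] [ 75.3 188.5] 87.9
   pocket z 326.8 [ 569.4 -160.8] [18.2 62.2] 16.0
bushC z 17.6 [627.4 111.4] [122.3 119.4] 79.8
   pocket z 11.9 [664.1 115.8] [38.4 24.2] 70.8
   pocket z 12.3 [608.4 151. ] [21.4 43.2] 64.6
   pocket z 12.4 [602.6  97.3] [42.9 47.9] 58.3
shaft wrist axis 86.3 mid [ 599.6 -148.8] len 94.4
shaft 0.9 2411 ztop 32.5 around 9.0 [ 600.  -149.6] [94.1 19.9] 85.9
pos [ 0.601  -0.1503  0.1064] yaw -3.4 tilt [ 0.001 -0.002] t 12.05 w 87.1 q [-0.3  -0.24]
  shift units [ 3.29 -6.85 -0.53] /7 = [ 0.47  -0.978 -0.075]  turn 0.576
```

View pics/wrist4.png

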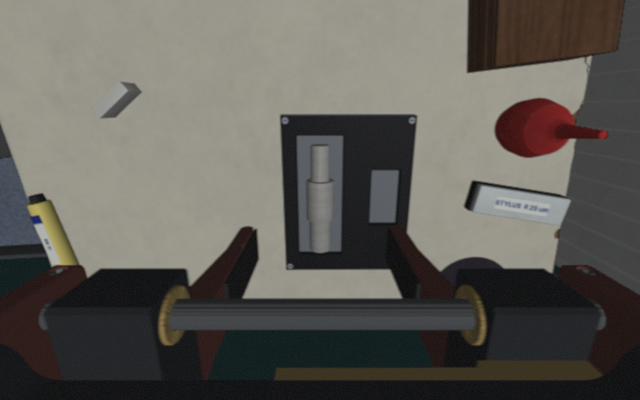

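The shaft lies inside its pocket (320,200). Next is the low block.

>>> send_rows(
  targets=[0.47,-0.98,0,0,0,0,0,0.47,-0.98,0,0,0,0,0,0.47,-0.98,0,0,0,0,0,0.47,-0.98,0,0,0,0,0,0.47,-0.98,0,0,0,0,0,0.47,-0.98,0,0,0,0,0,0.47,-0.98,0,0,0,0,0],
)

```text
time_s: 12.75
eef_pos: [0.4336, -0.0575, 0.1061]
tcp_rot: [0.728, 0.686, -0.001, -0.001]
force: [0.4, -0.4, 0.1]
gripper_width: 0.997
finger_force: 0.0
```

>>> send_rows(
  targets=[0,0,0,0,0,0.09,0,0,0,0,0,0,0.09,0,0,0,0,0,0,0.09,0,0,0,0,0,0,0.09,0,0,0,0,0,0,0.09,0,0,0,0,0,0,0.09,0,0,0,0,0,0,0.036,0,0,0,0,0,0,0,0],
)

```text
time_s: 13.55
eef_pos: [0.4346, -0.058, 0.1063]
tcp_rot: [0.954, 0.298, -0.001, -0.001]
force: [-0.4, -0.0, -0.1]
gripper_width: 1.003
finger_force: 0.0
```

Run:
```python
from h import *
for n in("wrist",):
    p,d=grab_frame(n);P=cloud(d,camera_model(n))
    axis(P,"low_block",n);things(P,p,["low_block","square_block"],n)
plan(.435,-.058,.009,-55.3)
```

```text
low_block wrist axis 35.3 mid [436.9 -57. ] len 35.3
low_block 0.96 410 ztop 20.2 around -1.2 [436.6 -57. ] [35.3  8. ] 34.9
square_block 0.88 872 ztop 29.9 around -1.3 [423.1  49.8] [30.   9.5] 89.6
pos [ 0.435  -0.0581  0.1073] yaw -55.2 tilt [-0.001 -0.001] t 13.75 w 88.0 q [-0.21  0.75]
  shift units [ 0.   -0.    3.93] /4 = [ 0.001 -0.     0.983]  turn 0.001
```

>>> send_rows(
  targets=[0.05,0,1,0,0,0,0,0,0,1,0,0,0,0,0,0,1,0,0,0,0,0,0,0.92,0,0,0,0.5,0,0,0,0,0,0,0.7,0,0,0,0,0,0,0.8,0,0,0,0,0,0,1,0,0,0,0,0,0,1],
)

```text
time_s: 14.55
eef_pos: [0.4374, -0.0577, 0.0116]
tcp_rot: [0.954, 0.299, 0.001, 0.001]
force: [-0.2, 0.5, 0.7]
gripper_width: 0.587
finger_force: 0.0
```

>>> send_rows(
  targets=[0,0,0,0,0,0,1,0,0,0,0,0,0,1,0,0,0,0,0,0,1,0,0,0,0,0,0,1,0,0,0,0,0,0,1,0,0,0,0,0,0,1],
)

```text
time_s: 15.15
eef_pos: [0.4363, -0.0575, 0.0099]
tcp_rot: [0.954, 0.299, -0.0, -0.0]
force: [-0.6, -0.6, 1.1]
gripper_width: 0.1
finger_force: 25.0
```

Run:
```python
from h import *
plan(.659,-.154,.07,-3.5)
```

```text
pos [ 0.4363 -0.0575  0.0099] yaw -55.3 tilt [-0. -0.] t 15.15 w 8.8 q [-0.21  0.76]
  shift units [ 5.12  8.25 -2.41] /9 = [ 0.569  0.916 -0.267]  turn -0.575
```

>>> send_rows(
  targets=[0,0,-0.5,0,0,0,1,0,0,-1,0,0,-0.09,1,0,0,-1,0,0,-0.09,1,0,0,0,0,0,-0.09,1,0,0,0,0,0,-0.09,1,0,0,0,0,0,-0.09,1,0,0,0,0,0,-0.09,1,0,0,0,0,0,-0.035,1],
)

```text
time_s: 15.95
eef_pos: [0.4365, -0.0575, 0.0734]
tcp_rot: [0.727, 0.687, 0.0, 0.0]
force: [-0.5, -1.4, -1.1]
gripper_width: 0.097
finger_force: 25.0
```

Run:
```python
from h import *
plan(.659,-.154,.07,-3.5)
```

```text
pos [ 0.4365 -0.0575  0.0734] yaw -3.2 tilt [-0.     0.001] t 15.95 w 8.5 q [-0.21 -0.15]
  shift units [-3.35  9.1   0.14] /10 = [-0.335  0.91   0.014]  turn 0.003
```

>>> send_rows(
  targets=[-0.335,0.91,0,0,0,0,1,-0.335,0.91,0,0,0,0,1,-0.335,0.91,0,0,0,0,1,-0.335,0.91,0,0,0,0,1,-0.335,0.91,0,0,0,0,1],
)

```text
time_s: 16.45
eef_pos: [0.5484, -0.1067, 0.0733]
tcp_rot: [0.728, 0.685, 0.0, 0.0]
force: [-0.2, -0.3, -0.8]
gripper_width: 0.099
finger_force: 25.0
```

>>> send_rows(
  targets=[-0.335,0.91,0,0,0,0,1,-0.335,0.91,0,0,0,0,1,-0.335,0.91,0,0,0,0,1,-0.335,0.91,0,0,0,0,1,-0.335,0.91,0,0,0,0,1,0,0,0,0,0,0,1,0,0,0,0,0,0,1],
)

```text
time_s: 17.15
eef_pos: [0.6582, -0.155, 0.0724]
tcp_rot: [0.728, 0.685, -0.0, -0.0]
force: [-0.3, -0.6, -0.7]
gripper_width: 0.101
finger_force: 25.0
```

Run:
```python
from h import *
n="wrist";p,d=grab_frame(n);P=cloud(d,camera_model(n));save("w5.png",p)
axis(P,"low_block",n);things(P,p,["shaft","low_block"],n)
plan(.659,-.154,.025,-3.5)
```

```text
low_block wrist axis 86.5 mid [ 657.  -153.5] len 35.5
shaft 0.85 3324 ztop 35.0 around 11.5 [ 601.3 -146.8] [88.7 19.5] 86.2
low_block 0.64 1100 ztop 82.6 around 16.7 [ 657.4 -153.7] [35.5  8.7] 86.1
pos [ 0.6578 -0.1546  0.073 ] yaw -3.5 tilt [-0.  0.] t 17.35 w 8.7 q [-0.28 -0.22]
  shift units [0.03 0.05 1.92] /2 = [0.013 0.023 0.96 ]  turn 0.0
```

View pics/w5.png

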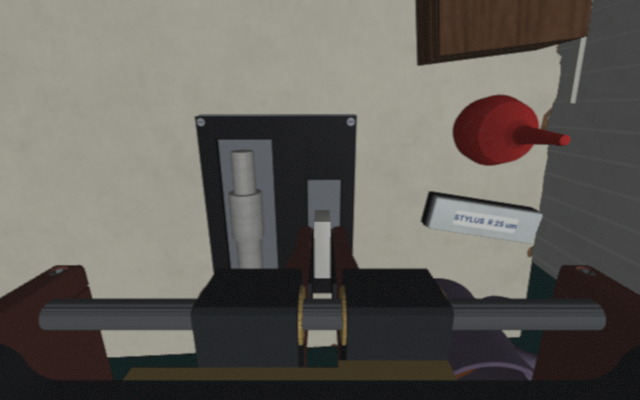

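Opening wide here would hit the shaft, so I'll open only about 20 mm.

>>> send_rows(
  targets=[0.03,0.05,0.5,0,0,0,1,0,0,0.7,0,0,0,1,0,0,0.7,0,0,0,1,0,0,0.05,0,0,0,1,0,0,0,0,0,0,1,0,0,0,0,0,0,1],
)

```text
time_s: 17.95
eef_pos: [0.659, -0.1542, 0.0225]
tcp_rot: [0.728, 0.685, -0.0, -0.001]
force: [-0.0, 0.6, 1.0]
gripper_width: 0.102
finger_force: 25.0
```

>>> send_rows(
  targets=[0,0,0.04,0,0,0,1,0,0,0,0,0,0,1,0,0,0,0,0,0,1],
)

```text
time_s: 18.25
eef_pos: [0.6596, -0.1543, 0.0227]
tcp_rot: [0.728, 0.685, 0.0, 0.0]
force: [0.1, 0.2, -1.0]
gripper_width: 0.104
finger_force: 25.0
```

>>> send_rows(
  targets=[0,0,0.03,0,0,0,1,0,0,0,0,0,0,1,0,0,0,0,0,0,1],
)

```text
time_s: 18.55
eef_pos: [0.6596, -0.1543, 0.0219]
tcp_rot: [0.728, 0.685, 0.0, -0.0]
force: [0.3, -0.2, -0.0]
gripper_width: 0.101
finger_force: 25.0
```

>>> send_rows(
  targets=[0,0,0.03,0,0,0,1,0,0,0,0,0,0,1,0,0,0,0,0,0,1],
)

```text
time_s: 18.85
eef_pos: [0.6595, -0.1543, 0.0211]
tcp_rot: [0.728, 0.685, -0.0, -0.0]
force: [-0.4, 0.2, -0.4]
gripper_width: 0.101
finger_force: 25.0
```

>>> send_rows(
  targets=[0,0,0.03,0,0,0,1,0,0,0,0,0,0,1,0,0,0,0,0,0,1],
)

```text
time_s: 19.15
eef_pos: [0.6596, -0.1543, 0.0203]
tcp_rot: [0.728, 0.685, -0.0, -0.0]
force: [0.6, 0.3, 0.5]
gripper_width: 0.101
finger_force: 25.0
```

>>> send_rows(
  targets=[0,0,0.03,0,0,0,1,0,0,0,0,0,0,1,0,0,0,0,0,0,1],
)

```text
time_s: 19.45
eef_pos: [0.6597, -0.1543, 0.0203]
tcp_rot: [0.728, 0.685, 0.0, 0.0]
force: [-3.1, 0.0, 4.1]
gripper_width: 0.101
finger_force: 25.0
```

Run:
```python
from h import *
plan(.659,-.154,.02,-3.5)
n="side";p,d=grab_frame(n);x=cv2.resize(p[140:260,330:470],None,fx=5,fy=5,interpolation=cv2.INTER_CUBIC);save("s6.png",x)
```

```text
pos [ 0.6597 -0.1543  0.0203] yaw -3.5 tilt [-0.  0.] t 19.45 w 8.9 q [-0.28 -0.22]
  shift units [ 0.01 -0.03  0.01] /1 = [ 0.012 -0.028  0.01 ]  turn -0.0
```

View pics/s6.png

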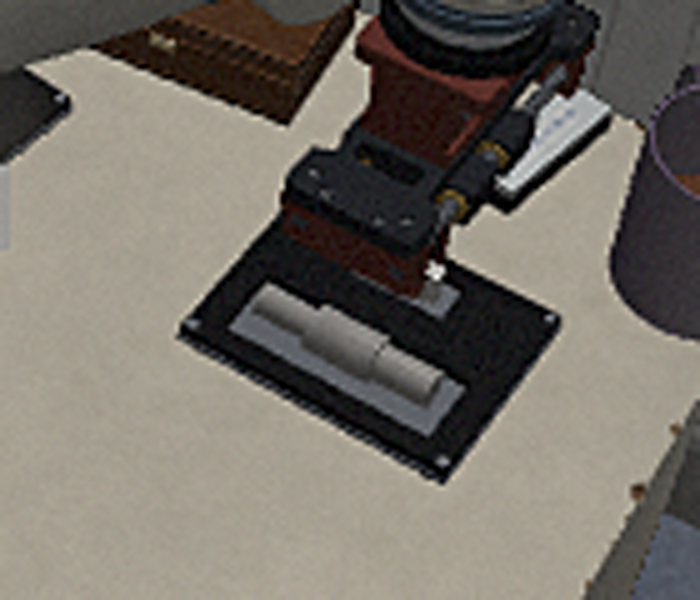

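Contact is felt and the block stands inside the narrow pocket (430,290). I'll release it by a little and lift.

>>> send_rows(
  targets=[0,0,0,0,0,0,0.76,0,0,0,0,0,0,0.76,0,0,0,0,0,0,0.76,0,0,-0.5,0,0,0,0.76,0,0,-1,0,0,0,0.76,0,0,-1,0,0,0,0.76,0,0,-1,0,0,0,0.3,0,0,0,0,0,0,0],
)

```text
time_s: 20.3
eef_pos: [0.6618, -0.1549, 0.1134]
tcp_rot: [0.728, 0.685, 0.002, 0.004]
force: [0.4, 0.3, 1.2]
gripper_width: 0.383
finger_force: 0.0
```

Run:
```python
from h import *
n="wrist";p,d=grab_frame(n);P=cloud(d,camera_model(n));save("w7.png",p)
things(P,p,["low_block","shaft"],n);axis(P,"low_block",n)
plan(.44,.10,.11)
plan(.42,.26,.11,-3.5)
```

```text
low_block 0.98 453 ztop 29.0 around 8.4 [ 657.7 -152.9] [34.4  8.7] 86.5
shaft 0.57 2545 ztop 32.1 around 8.7 [ 600.3 -149.9] [94.8 19.9] 86.2
low_block wrist axis 86.4 mid [ 657.8 -152.6] len 34.4
pos [ 0.6589 -0.1541  0.1054] yaw -3.5 tilt [ 0.001 -0.002] t 20.5 w 49.7 q [-0.28 -0.22]
  shift units [ 9.61 -9.36 -0.16] /10 = [ 0.961 -0.936 -0.016]  turn 0
pos [ 0.6589 -0.1541  0.1054] yaw -3.5 tilt [ 0.001 -0.002] t 20.5 w 49.7 q [-0.28 -0.22]
  shift units [ 15.95 -10.55  -0.15] /16 = [ 0.997 -0.66  -0.009]  turn -0.0
```

View pics/w7.png

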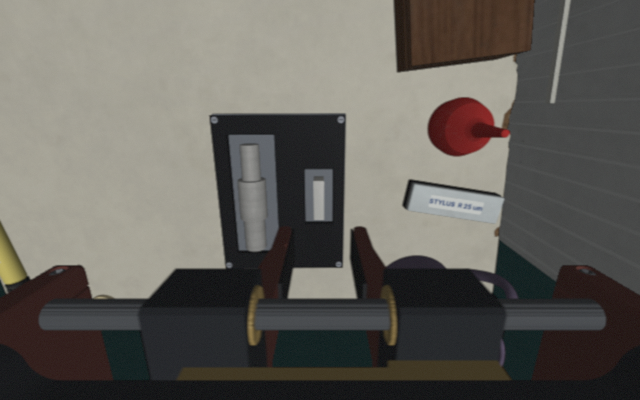

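>>> send_rows(
  targets=[1,-0.66,0,0,0,0,0,1,-0.66,0,0,0,0,0,1,-0.66,0,0,0,0,0,1,-0.66,0,0,0,0,0,1,-0.66,0,0,0,0,0,1,-0.66,0,0,0,0,0,1,-0.66,0,0,0,0,0,1,-0.66,0,0,0,0,0],
)

```text
time_s: 21.3
eef_pos: [0.5385, 0.0543, 0.1051]
tcp_rot: [0.728, 0.685, -0.001, -0.001]
force: [0.0, 0.8, -0.7]
gripper_width: 0.999
finger_force: 0.0
```

>>> send_rows(
  targets=[1,-0.66,0,0,0,0,0,1,-0.66,0,0,0,0,0,1,-0.66,0,0,0,0,0,1,-0.66,0,0,0,0,0,1,-0.66,0,0,0,0,0,1,-0.66,0,0,0,0,0,1,-0.66,0,0,0,0.07,0,0,0,0,0,0,0,0],
)

```text
time_s: 22.1
eef_pos: [0.4333, 0.2372, 0.1054]
tcp_rot: [0.765, 0.644, -0.001, -0.001]
force: [0.9, -0.4, 0.0]
gripper_width: 1.004
finger_force: 0.0
```

Run:
```python
from h import *
n="wrist";p,d=grab_frame(n);P=cloud(d,camera_model(n));save("w8.png",p)
things(P,p,["tall_bushing","flanged_bushing"],n)
plan(.4205,.28,.0085,-9.7)
```

```text
tall_bushing 0.56 563 ztop 22.0 around -1.3 [423.  279.2] [21.2 20.8] 79.7
flanged_bushing 0.64 626 ztop 15.8 around -0.9 [433.9 158.4] [24.4 24.1] 80.4
pos [0.4353 0.2345 0.106 ] yaw -9.7 tilt [-0.002 -0.001] t 22.25 w 87.8 q [0.43 0.6 ]
  shift units [ 1.7  -0.89  3.9 ] /4 = [ 0.425 -0.221  0.975]  turn -0.0
```

>>> send_rows(
  targets=[0.85,-0.42,0.4,0,0,0,0,0.84,-0.42,0.6,0,0,0,0,0,0,1,0,0,0,0,0,0,1,0,0,0,0,0,0,0.88,0,0,0,0.3,0,0,0,0,0,0,0.5,0,0,0,0,0,0,0.6,0,0,0,0,0,0,0.6],
)

```text
time_s: 23.05
eef_pos: [0.4232, 0.2803, 0.0117]
tcp_rot: [0.765, 0.644, 0.001, 0.0]
force: [0.4, -0.2, 0.6]
gripper_width: 0.675
finger_force: 0.0
```

>>> send_rows(
  targets=[0,0,0,0,0,0,1,0,0,0,0,0,0,1,0,0,0,0,0,0,1,0,0,0,0,0,0,1,0,0,0,0,0,0,1],
  squeeze=20,
)

```text
time_s: 23.55
eef_pos: [0.4221, 0.2805, 0.0104]
tcp_rot: [0.765, 0.644, 0.0, 0.0]
force: [-0.0, -0.6, 0.6]
gripper_width: 0.287
finger_force: 20.0
```

Run:
```python
from h import *
n="wrist";p,d=grab_frame(n);P=cloud(d,camera_model(n));save("w9.png",p)
things(P,p,["tall_bushing"],n)
plan(.6125,.1635,.07,-9.7)
```

```text
tall_bushing 0.82 1829 ztop 21.6 around -0.9 [421.4 280.9] [22.4 21.9] 70.2
pos [0.4222 0.2805 0.0104] yaw -9.8 tilt [0. 0.] t 23.65 w 25.8 q [0.52 0.69]
  shift units [-3.31  8.3  -2.38] /9 = [-0.368  0.922 -0.265]  turn -0.001
```

>>> send_rows(
  targets=[0,0,-0.5,0,0,0,1,0,0,-1,0,0,0,1,0,0,-0.9,0,0,0,1,-0.37,0.92,0,0,0,0,1,-0.37,0.92,0,0,0,0,1,-0.37,0.92,0,0,0,0,1,-0.37,0.92,0,0,0,0,1],
)

```text
time_s: 24.35
eef_pos: [0.5073, 0.2278, 0.071]
tcp_rot: [0.765, 0.644, 0.0, 0.0]
force: [0.4, 0.4, -0.4]
gripper_width: 0.292
finger_force: 20.0
```

>>> send_rows(
  targets=[-0.37,0.92,0,0,0,0,1,-0.37,0.92,0,0,0,0,1,-0.37,0.92,0,0,0,0,1,-0.37,0.92,0,0,0,0,1,-0.37,0.92,0,0,0,0,1,0,0,0,0,0,0,1,0,0,0,0,0,0,1],
)

```text
time_s: 25.05
eef_pos: [0.6118, 0.1629, 0.0703]
tcp_rot: [0.765, 0.644, -0.0, -0.0]
force: [-0.1, 0.0, -1.9]
gripper_width: 0.29
finger_force: 20.0
```

Run:
```python
from h import *
n="wrist";p,d=grab_frame(n);P=cloud(d,camera_model(n));save("w10.png",p)
things(P,p,["tall_bushing"],n);carriers(P,p)
plan(.6125,.1635,.025,-9.7)
```

```text
tall_bushing 0.7 1838 ztop 81.5 around 11.5 [610.7 163.5] [22.1 22.2] 44.2
bushC z 169.5 [611.4 142.5] [118.8 155.6] 80.0
   pocket z 6.0 [519.8 132.8] [195.6  58.5] 31.5
   pocket z 6.0 [708.2 126.4] [ 74.6 161.8] 49.3
   pocket z 11.5 [606.6 135.4] [102.   48.8] 79.2
   pocket z 11.3 [664.5 123.5] [39.3 23.7] 80.6
   pocket z 169.6 [601.6 189.8] [14.3  1.2] 79.6
   pocket z 170.3 [629.  186.7] [11.6  1.2] 79.2
   pocket z -0.4 [598.5  93.1] [189.3  75.6] 80.1
   pocket z -0.5 [467.  116.8] [268.4  69.8] 48.1
   pocket z 44.3 [725.8  91.9] [ 22.2 156.7] 30.3
pos [0.6112 0.1636 0.0703] yaw -9.8 tilt [ 0. -0.] t 25.15 w 25.4 q [0.21 0.38]
  shift units [0.   0.05 1.81] /2 = [0.002 0.026 0.907]  turn -0.001
```

View pics/w10.png

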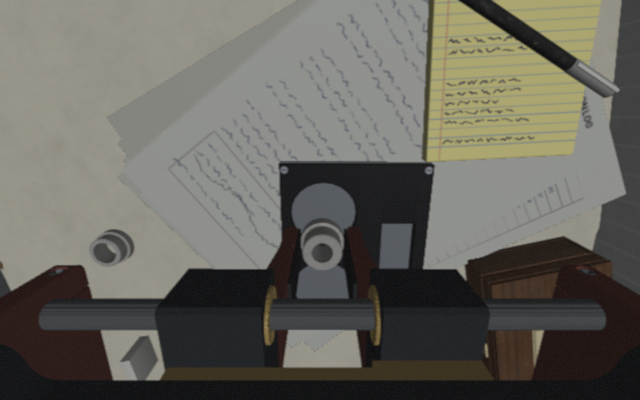

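The tall bushing (322,245) is held over the left well. I'll lower it.

>>> send_rows(
  targets=[0,0.03,0.5,0,0,0,1,0,0,0.7,0,0,0,1,0,0,0.65,0,0,0,1,0,0,0.05,0,0,0,1,0,0,0,0,0,0,1,0,0,0,0,0,0,1],
)

```text
time_s: 25.75
eef_pos: [0.6125, 0.163, 0.0229]
tcp_rot: [0.765, 0.644, -0.0, -0.0]
force: [0.7, -0.2, 0.6]
gripper_width: 0.288
finger_force: 20.0
```

>>> send_rows(
  targets=[0,0,0.04,0,0,0,1,0,0,0,0,0,0,1,0,0,0,0,0,0,1],
)

```text
time_s: 26.05
eef_pos: [0.6127, 0.1629, 0.0219]
tcp_rot: [0.765, 0.644, 0.0, 0.0]
force: [0.6, 0.0, 0.0]
gripper_width: 0.293
finger_force: 20.0
```

>>> send_rows(
  targets=[0,0,0.03,0,0,0,1,0,0,0,0,0,0,1,0,0,0,0,0,0,1],
)

```text
time_s: 26.35
eef_pos: [0.6126, 0.1629, 0.0209]
tcp_rot: [0.765, 0.644, -0.0, -0.0]
force: [0.1, 0.2, -0.4]
gripper_width: 0.287
finger_force: 20.0
```

>>> send_rows(
  targets=[0,0,0.03,0,0,0,1,0,0,0,0,0,0,1,0,0,0,0,0,0,1],
)

```text
time_s: 26.65
eef_pos: [0.6125, 0.1629, 0.0201]
tcp_rot: [0.765, 0.644, -0.0, -0.0]
force: [-0.1, -0.5, -0.3]
gripper_width: 0.291
finger_force: 20.0
```

>>> send_rows(
  targets=[0,0,0.02,0,0,0,1,0,0,0,0,0,0,1,0,0,0,0,0,0,1],
)

```text
time_s: 26.95
eef_pos: [0.6126, 0.163, 0.0197]
tcp_rot: [0.765, 0.644, 0.0, 0.0]
force: [-0.1, 0.7, -0.7]
gripper_width: 0.286
finger_force: 20.0
```

Run:
```python
from h import *
n="wrist";p,d=grab_frame(n);P=cloud(d,camera_model(n))
things(P,p,["tall_bushing"],n)
c=np.hypot(P[...,0]-.6125,P[...,1]-.163)
m=(c<.024)&(c>.017)&(P[...,2]<.016);print("floor",np.nanmedian(P[m][:,2]),m.sum())
m=(abs(P[...,0]-.645)<.02)&(abs(P[...,1]-.18)<.015)&(P[...,2]<.03);print("sheet",np.nanmedian(P[m][:,2]),m.sum())
```

```text
tall_bushing 0.58 1830 ztop 33.7 around 11.8 [612.1 163.3] [22.5 21.8] 80.5
floor 0.011281576106165841 815
sheet 0.017129679631643302 3460
```

>>> send_rows(
  targets=[0,0,0.02,0,0,0,1,0,0,0,0,0,0,1,0,0,0,0,0,0,1],
)

```text
time_s: 27.35
eef_pos: [0.6126, 0.163, 0.0196]
tcp_rot: [0.765, 0.644, 0.0, 0.0]
force: [-2.1, -0.3, 3.8]
gripper_width: 0.29
finger_force: 20.0
```

>>> send_rows(
  targets=[0,0,0,0,0,0,0.5,0,0,0,0,0,0,0.5,0,0,0,0,0,0,0.5,0,0,-0.5,0,0,0,0.4,0,0,-1,0,0,0,0.4,0,0,-1,0,0,0,0,0,0,-1,0,0,0,0,0,0,0,0,0,0,0],
)

```text
time_s: 28.15
eef_pos: [0.6148, 0.1634, 0.1125]
tcp_rot: [0.765, 0.644, 0.004, 0.002]
force: [-0.5, -0.1, 0.5]
gripper_width: 0.835
finger_force: 0.0
```

Run:
```python
from h import *
n="wrist";p,d=grab_frame(n);P=cloud(d,camera_model(n));save("w11.png",p)
things(P,p,["tall_bushing","flanged_bushing"],n)
plan(.4325,.1593,.105,-9.7)
```

```text
tall_bushing 0.55 691 ztop 30.9 around 8.2 [611.  163.4] [21.3 21.4] 80.5
flanged_bushing 0.56 815 ztop 13.2 around -3.5 [432.4 159.2] [24.5 24.5] 21.4
pos [0.6123 0.1628 0.1058] yaw -9.8 tilt [-0.    -0.001] t 28.3 w 85.0 q [0.21 0.38]
  shift units [-1.36 -7.06  0.04] /8 = [-0.171 -0.883  0.005]  turn -0.001
```

>>> send_rows(
  targets=[-0.17,-0.89,0,0,0,0,0,-0.17,-0.89,0,0,0,0,0,-0.17,-0.89,0,0,0,0,0,-0.17,-0.89,0,0,0,0,0,-0.17,-0.89,0,0,0,0,0,-0.17,-0.89,0,0,0,0,0,-0.17,-0.89,0,0,0,0,0,-0.17,-0.89,0,0,0,0,0],
)

```text
time_s: 29.1
eef_pos: [0.4295, 0.1594, 0.1045]
tcp_rot: [0.765, 0.644, -0.002, -0.001]
force: [-0.3, -0.0, 0.1]
gripper_width: 0.995
finger_force: 0.0
```

>>> send_rows(
  targets=[0,0,0,0,0,0,0,0,0,0,0,0,0,0],
)

```text
time_s: 29.3
eef_pos: [0.4312, 0.1597, 0.1056]
tcp_rot: [0.765, 0.644, -0.0, -0.0]
force: [0.3, -0.2, -0.3]
gripper_width: 1.002
finger_force: 0.0
```

Run:
```python
from h import *
n="wrist";p,d=grab_frame(n);P=cloud(d,camera_model(n));save("w12.png",p)
things(P,p,["flanged_bushing"],n)
plan(.4325,.1593,.0095,-9.7)
```

```text
flanged_bushing 0.6 589 ztop 15.9 around -1.1 [433.5 159.3] [24.6 23.9] 79.8
pos [0.4318 0.1596 0.106 ] yaw -9.8 tilt [-0.    -0.001] t 29.4 w 88.2 q [0.28 0.45]
  shift units [-0.01  0.03  3.86] /4 = [-0.002  0.008  0.965]  turn -0.001
```

>>> send_rows(
  targets=[0,0.03,1,0,0,0,0,0,0,1,0,0,0,0,0,0,1,0,0,0,0,0,0,0.86,0,0,0,0.3,0,0,0,0,0,0,0.5,0,0,0,0,0,0,0.6,0,0,0,0,0,0,0.6],
)

```text
time_s: 30.1
eef_pos: [0.4333, 0.1598, 0.0116]
tcp_rot: [0.765, 0.644, 0.001, 0.0]
force: [0.5, -0.0, 0.6]
gripper_width: 0.674
finger_force: 0.0
```

```bash
python3 -c "
from h import *
plan(.4327,.1593,.0095,-9.7)"
```

```text
pos [0.4333 0.1598 0.0116] yaw -9.8 tilt [0.001 0.002] t 30.1 w 59.3 q [0.28 0.45]
  shift units [-0.02 -0.02  0.08] /1 = [-0.025 -0.019  0.083]  turn -0.001
```

>>> send_rows(
  targets=[0,0,0,0,0,0,0.6,0,0,0,0,0,0,0.6,0,0,0,0,0,0,0.6],
)

```text
time_s: 30.4
eef_pos: [0.4325, 0.1597, 0.0108]
tcp_rot: [0.765, 0.644, 0.001, 0.0]
force: [0.9, 0.3, -0.4]
gripper_width: 0.417
finger_force: 0.0
```

>>> send_rows(
  targets=[0,0,0.05,0,0,0,0.6,0,0,0,0,0,0,1,0,0,0,0,0,0,1,0,0,0,0,0,0,1,0,0,0,0,0,0,1,0,0,0,0,0,0,1],
)

```text
time_s: 31.0
eef_pos: [0.432, 0.1596, 0.0088]
tcp_rot: [0.765, 0.644, -0.0, -0.0]
force: [0.2, -0.6, -0.3]
gripper_width: 0.274
finger_force: 20.0
```

```bash
python3 -c "
from h import *
plan(.602,.0983,.07,-9.7)"
```

```text
pos [0.432  0.1596 0.0088] yaw -9.8 tilt [-0. -0.] t 31.0 w 24.1 q [0.28 0.45]
  shift units [-1.26  7.12 -2.45] /8 = [-0.157  0.89  -0.306]  turn -0.001
```

>>> send_rows(
  targets=[0,0,-0.5,0,0,0,1,0,0,-1,0,0,0,1,0,0,-0.95,0,0,0,1,-0.16,0.89,0,0,0,0,1,-0.16,0.89,0,0,0,0,1,-0.16,0.89,0,0,0,0,1,-0.16,0.89,0,0,0,0,1],
)

```text
time_s: 31.7
eef_pos: [0.5182, 0.1284, 0.0713]
tcp_rot: [0.765, 0.644, 0.001, 0.0]
force: [-0.1, -0.0, -0.4]
gripper_width: 0.268
finger_force: 20.0
```

>>> send_rows(
  targets=[-0.16,0.89,0,0,0,0,1,-0.16,0.89,0,0,0,0,1,-0.16,0.89,0,0,0,0,1,-0.16,0.89,0,0,0,0,1,0,0,0,0,0,0,1,0,0,0,0,0,0,1,0,0,0,0,0,0,1],
)

```text
time_s: 32.4
eef_pos: [0.6013, 0.0982, 0.0705]
tcp_rot: [0.765, 0.644, -0.0, -0.0]
force: [0.3, -0.8, -1.2]
gripper_width: 0.268
finger_force: 20.0
```

Run:
```python
from h import *
n="wrist";p,d=grab_frame(n);P=cloud(d,camera_model(n));save("w13.png",p)
things(P,p,["flanged_bushing","tall_bushing"],n);carriers(P,p)
plan(.602,.0983,.024,-9.7)
```

```text
flanged_bushing 0.88 1543 ztop 77.3 around 10.9 [600.7  98.4] [24.7 24.5] 48.8
tall_bushing 0.65 914 ztop 33.9 around 10.8 [611.8 162.8] [21.8 21.6] 80.4
bushC z 167.0 [607.9 129.5] [142.9 158.8] 79.6
   pocket z 0.0 [490.   89.8] [283.9 116.4] 26.5
   pocket z 5.1 [703.5  72.7] [147.6 158.8] 44.9
   pocket z 11.5 [612.  161.9] [48.9 49.3] 81.9
   pocket z 11.3 [664.1 119.2] [50.3 24.5] 79.9
   pocket z 11.1 [595.   65.5] [111.4  48.9] 79.6
   pocket z 43.8 [728.3  86.1] [ 6.3 22.6] 3.9
   pocket z 43.8 [756.8  67.9] [ 3.2 18.9] 10.0
   pocket z 43.9 [729.4  66.4] [ 4.8 14.1] 5.7
   pocket z 44.2 [731.8  76.7] [ 48.1 133.4] 39.7
   pocket z 43.8 [730.9  50.9] [ 4.4 12.5] 7.7
   pocket z 43.8 [793.  34.] [ 6.9 18.4] 41.8
   pocket z 28.1 [727.4  22.3] [ 2.6 15.1] 4.3
   pocket z 167.6 [604.  120.8] [19.7 26.1] 81.6
   pocket z 170.4 [617.8 121.4] [12.8  1.2] 80.1
   pocket z 167.6 [548.6 133. ] [ 3.9 30.9] 81.3
   pocket z 167.5 [662.4 113.5] [ 3.9 32. ] 79.9
   pocket z -0.8 [457.1  52.1] [268.6  69.6] 48.0
   pocket z -0.6 [588.6  27.5] [189.4  71.6] 80.0
   pocket z -0.6 [694.   -2.2] [ 26. 263.] 27.5
pos [0.6015 0.0982 0.0705] yaw -9.8 tilt [0. 0.] t 32.55 w 23.5 q [0.11 0.28]
  shift units [0.01 0.02 1.86] /2 = [0.003 0.01  0.931]  turn -0.001
```

View pics/w13.png

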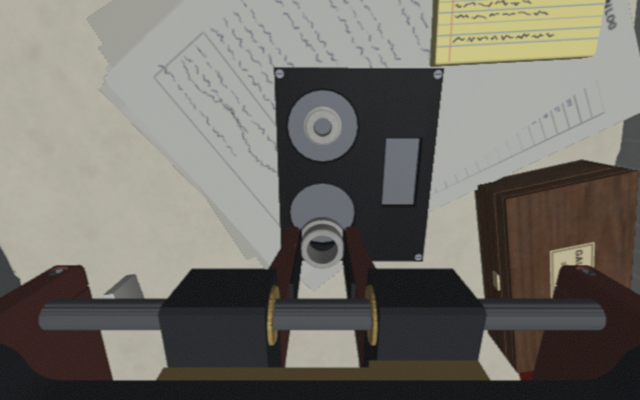

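The tall bushing stands centred in its well (322,127). I'll lower the flanged one.

>>> send_rows(
  targets=[0,0.02,0.5,0,0,0,1,0,0,0.7,0,0,0,1,0,0,0.7,0,0,0,1,0,0,0,0,0,0,1,0,0,0.03,0,0,0,1,0,0,0,0,0,0,1],
)

```text
time_s: 33.15
eef_pos: [0.6023, 0.0978, 0.0218]
tcp_rot: [0.765, 0.644, -0.0, -0.0]
force: [-0.3, 0.4, -0.5]
gripper_width: 0.27
finger_force: 23.7
```

>>> send_rows(
  targets=[0,0,0.03,0,0,0,1,0,0,0,0,0,0,1,0,0,0,0,0,0,1],
)

```text
time_s: 33.45
eef_pos: [0.6026, 0.0977, 0.0213]
tcp_rot: [0.765, 0.644, 0.0, 0.0]
force: [0.2, 0.3, 0.2]
gripper_width: 0.275
finger_force: 23.7
```

>>> send_rows(
  targets=[0,0,0.02,0,0,0,1,0,0,0,0,0,0,1,0,0,0,0,0,0,1],
)

```text
time_s: 33.75
eef_pos: [0.6025, 0.0977, 0.0206]
tcp_rot: [0.765, 0.644, -0.0, -0.0]
force: [-0.0, -0.2, 0.1]
gripper_width: 0.274
finger_force: 23.7
```

>>> send_rows(
  targets=[0,0,0.02,0,0,0,1,0,0,0,0,0,0,1,0,0,0,0,0,0,1],
)

```text
time_s: 34.05
eef_pos: [0.6025, 0.0977, 0.0201]
tcp_rot: [0.765, 0.644, -0.0, -0.0]
force: [0.2, 0.3, 0.4]
gripper_width: 0.272
finger_force: 23.7
```

>>> send_rows(
  targets=[0,0,0.02,0,0,0,1,0,0,0,0,0,0,1,0,0,0,0,0,0,1],
)

```text
time_s: 34.35
eef_pos: [0.6025, 0.0976, 0.0196]
tcp_rot: [0.765, 0.644, -0.0, -0.0]
force: [0.6, -0.5, -0.7]
gripper_width: 0.276
finger_force: 23.7
```

>>> send_rows(
  targets=[0,0,0.02,0,0,0,1,0,0,0,0,0,0,1,0,0,0,0,0,0,1],
)

```text
time_s: 34.65
eef_pos: [0.6026, 0.0977, 0.0192]
tcp_rot: [0.765, 0.644, 0.0, 0.0]
force: [-0.1, 1.0, 0.3]
gripper_width: 0.27
finger_force: 23.8
```

Run:
```python
from h import *
n="wrist";p,d=grab_frame(n);P=cloud(d,camera_model(n))
things(P,p,["flanged_bushing"],n)
c=np.hypot(P[...,0]-.6025,P[...,1]-.098)
m=(c<.024)&(c>.018)&(P[...,2]<.016);print("floor",np.nanmedian(P[m][:,2]),m.sum())
```

```text
flanged_bushing 0.72 1633 ztop 27.6 around 11.4 [602.1  97.8] [25.2 23.8] 79.6
floor 0.01125564293161746 747
```

>>> send_rows(
  targets=[0,0,0,0,0,0,0.5,0,0,0,0,0,0,0.5,0,0,0,0,0,0,0.5,0,0,-0.5,0,0,0,0.4,0,0,-1,0,0,0,0.4,0,0,-1,0,0,0,0,0,0,-1,0,0,0,0,0,0,0,0,0,0,0],
)

```text
time_s: 35.55
eef_pos: [0.6048, 0.0979, 0.1125]
tcp_rot: [0.765, 0.644, 0.004, 0.002]
force: [-0.4, -0.5, -0.1]
gripper_width: 0.836
finger_force: 0.0
```

Run:
```python
from h import *
n="wrist";p,d=grab_frame(n);P=cloud(d,camera_model(n));save("w14.png",p)
things(P,p,["tall_bushing","flanged_bushing","square_block"],n);axis(P,"square_block",n)
plan(.4215,.0495,.105,-1.5)
```

```text
tall_bushing 0.71 608 ztop 31.2 around 8.0 [610.9 162.8] [21.5 21.4] 80.1
flanged_bushing 0.73 620 ztop 25.1 around 8.4 [600.9  97.7] [24.  24.6] 18.9
square_block 0.58 318 ztop 22.6 around -3.2 [423.1  64.3] [4.1 9.5] 64.0
square_block wrist axis 30.4 mid [487.8 100.5] len 156.9
pos [0.6017 0.0976 0.1048] yaw -9.8 tilt [-0.001 -0.003] t 35.8 w 87.6 q [0.1  0.28]
  shift units [-3.12 -6.78  0.01] /7 = [-0.446 -0.968  0.002]  turn -0.092
```

>>> send_rows(
  targets=[-0.39,-0.85,0,0,0,0,0,-0.39,-0.85,0,0,0,0,0,-0.39,-0.85,0,0,0,0,0,-0.39,-0.85,0,0,0,0,0,-0.39,-0.85,0,0,0,0,0,-0.39,-0.85,0,0,0,0,0,-0.39,-0.85,0,0,0,0,0,-0.39,-0.85,0,0,0,0,0],
)

```text
time_s: 36.6
eef_pos: [0.4201, 0.0496, 0.1051]
tcp_rot: [0.765, 0.644, -0.001, -0.001]
force: [-0.1, -0.5, -0.2]
gripper_width: 1.002
finger_force: 0.0
```

>>> send_rows(
  targets=[0,0,0,0,0,-0.09,0,0,0,0,0,0,0,0,0,0,0,0,0,0,0],
)

```text
time_s: 36.9
eef_pos: [0.4215, 0.0498, 0.1059]
tcp_rot: [0.719, 0.695, -0.0, -0.0]
force: [0.2, 0.4, -0.3]
gripper_width: 1.001
finger_force: 0.0
```

Run:
```python
from h import *
n="wrist";p,d=grab_frame(n);P=cloud(d,camera_model(n));save("w15.png",p)
things(P,p,["square_block"],n);axis(P,"square_block",n)
plan(.4225,.0495,.0095,-1)
```

```text
square_block 0.77 458 ztop 30.1 around -1.2 [422.9  50. ] [30.1  8.6] 88.5
square_block wrist axis 88.3 mid [423.   50.3] len 30.4
pos [0.4218 0.0499 0.1062] yaw -1.8 tilt [-0.    -0.001] t 37.05 w 88.1 q [0.04 0.07]
  shift units [-0.01  0.03  3.87] /4 = [-0.003  0.008  0.967]  turn -0.009
```

>>> send_rows(
  targets=[0,0.03,1,0,0,0,0,0,0,1,0,0,0,0,0,0,1,0,0,0,0,0,0,0.87,0,0,0,0.5,0,0,0,0,0,0,0.7,0,0,0,0,0,0,0.8,0,0,0,0,0,0,0.8,0,0,0,0,0,0,1],
  squeeze=25,
)

```text
time_s: 37.85
eef_pos: [0.4235, 0.0498, 0.0114]
tcp_rot: [0.718, 0.696, 0.001, 0.001]
force: [0.8, 0.1, 0.5]
gripper_width: 0.587
finger_force: 0.0
```

>>> send_rows(
  targets=[0,0,0,0,0,0,1,0,0,0,0,0,0,1,0,0,0,0,0,0,1,0,0,0,0,0,0,1,0,0,0,0,0,0,1,0,0,0,0,0,0,1],
)

```text
time_s: 38.45
eef_pos: [0.4225, 0.0498, 0.0099]
tcp_rot: [0.718, 0.696, 0.0, 0.0]
force: [0.9, -0.3, -0.1]
gripper_width: 0.101
finger_force: 25.0
```

>>> send_rows(
  targets=[0,0,-0.5,0,0,0,1,0,0,-1,0,0,0.09,1,0,0,-1.0,0,0,0,1,0,0,0,0,0,0,1,0,0,0,0,0,0,1],
)

```text
time_s: 38.95
eef_pos: [0.4228, 0.0498, 0.0728]
tcp_rot: [0.765, 0.644, 0.001, 0.0]
force: [-0.1, -0.3, -1.0]
gripper_width: 0.102
finger_force: 25.0
```

```bash
python3 -c "
from h import *
plan(.6635,.120,.07,-9.9)"
```

```text
pos [0.4228 0.0498 0.0728] yaw -9.8 tilt [0.    0.001] t 38.95 w 9.0 q [0.04 0.21]
  shift units [4.41 9.01 0.13] /10 = [0.441 0.901 0.013]  turn 0.001
```

>>> send_rows(
  targets=[0.44,0.9,0,0,0,0,1,0.44,0.9,0,0,0,0,1,0.44,0.9,0,0,0,0,1,0.44,0.9,0,0,0,0,1,0.44,0.9,0,0,0,0,1],
)

```text
time_s: 39.45
eef_pos: [0.5426, 0.085, 0.0701]
tcp_rot: [0.765, 0.644, -0.001, -0.001]
force: [-0.3, -0.1, -0.3]
gripper_width: 0.098
finger_force: 25.0
```

>>> send_rows(
  targets=[0.44,0.9,0,0,0,0,1,0.44,0.9,0,0,0,0,1,0.44,0.9,0,0,0,0,1,0.44,0.9,0,0,0,0,1,0.44,0.9,0,0,0,0,1,0,0,0,0,0,0,1,0,0,0,0,0,0,1],
)

```text
time_s: 40.15
eef_pos: [0.6619, 0.1197, 0.0699]
tcp_rot: [0.765, 0.644, -0.002, -0.001]
force: [-0.4, -1.2, -0.8]
gripper_width: 0.101
finger_force: 25.0
```

Run:
```python
from h import *
n="wrist";p,d=grab_frame(n);P=cloud(d,camera_model(n));save("w16.png",p)
things(P,p,["square_block","tall_bushing","flanged_bushing"],n);axis(P,"square_block",n)
plan(.6635,.120,.025,-9.9)
```

```text
square_block 0.75 1068 ztop 90.5 around 17.8 [661.3 120.3] [30.2  8.9] 80.1
tall_bushing 0.58 1168 ztop 34.4 around 11.7 [612.3 163.1] [21.6 22.4] 79.0
flanged_bushing 0.66 1011 ztop 28.1 around 12.0 [602.3  99.2] [22.3 25.2] 81.5
square_block wrist axis 80.1 mid [661.1 120.6] len 30.2
pos [0.6624 0.1196 0.0727] yaw -9.8 tilt [-0.  0.] t 40.4 w 9.0 q [0.13 0.3 ]
  shift units [0.02 0.04 1.91] /2 = [0.012 0.021 0.953]  turn 0.001
```

View pics/w16.png

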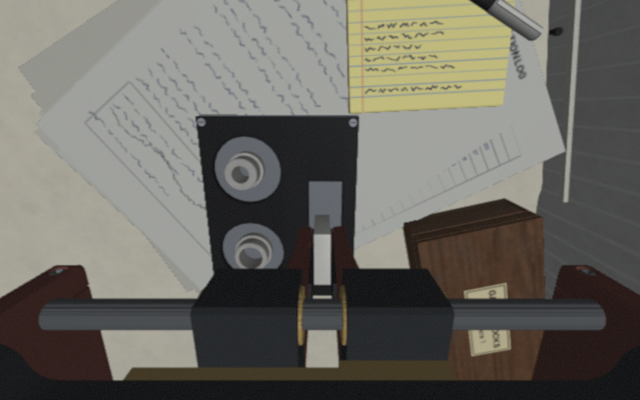

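Both bushings stand in their wells (244,170), (253,250), and the square block is over its pocket (325,240). Lowering.

>>> send_rows(
  targets=[0.01,0.03,0.5,0,0,0,1,0,0,0.7,0,0,0,1,0,0,0.7,0,0,0,1,0,0,0.05,0,0,0,1,0,0,0,0,0,0,1,0,0,0,0,0,0,1],
)

```text
time_s: 41.0
eef_pos: [0.6632, 0.1199, 0.0226]
tcp_rot: [0.765, 0.644, -0.001, -0.0]
force: [-0.4, 0.0, -0.8]
gripper_width: 0.099
finger_force: 25.0
```

>>> send_rows(
  targets=[0,0,0.03,0,0,0,1,0,0,0,0,0,0,1,0,0,0,0,0,0,1],
)

```text
time_s: 41.3
eef_pos: [0.6638, 0.1199, 0.0229]
tcp_rot: [0.765, 0.644, 0.0, 0.0]
force: [0.2, 0.2, -1.1]
gripper_width: 0.096
finger_force: 25.0
```

>>> send_rows(
  targets=[0,0,0.03,0,0,0,1,0,0,0,0,0,0,1,0,0,0,0,0,0,1],
)

```text
time_s: 41.6
eef_pos: [0.6637, 0.1199, 0.0221]
tcp_rot: [0.765, 0.644, 0.0, -0.0]
force: [0.0, 0.4, -0.5]
gripper_width: 0.103
finger_force: 25.0
```

>>> send_rows(
  targets=[0,0,0.03,0,0,0,1,0,0,0,0,0,0,1,0,0,0,0,0,0,1],
)

```text
time_s: 41.9
eef_pos: [0.6637, 0.1199, 0.0213]
tcp_rot: [0.765, 0.644, -0.0, -0.0]
force: [-0.1, -0.1, -1.1]
gripper_width: 0.1
finger_force: 25.0
```

>>> send_rows(
  targets=[0,0,0.03,0,0,0,1,0,0,0,0,0,0,1,0,0,0,0,0,0,1],
)

```text
time_s: 42.2
eef_pos: [0.6637, 0.1199, 0.0206]
tcp_rot: [0.765, 0.644, -0.0, -0.0]
force: [0.4, -0.3, -1.7]
gripper_width: 0.105
finger_force: 25.0
```

>>> send_rows(
  targets=[0,0,0.02,0,0,0,1,0,0,0,0,0,0,1,0,0,0,0,0,0,1],
)

```text
time_s: 42.5
eef_pos: [0.6638, 0.12, 0.0203]
tcp_rot: [0.765, 0.644, 0.0, 0.0]
force: [-0.2, -0.4, 0.4]
gripper_width: 0.102
finger_force: 25.0
```

>>> send_rows(
  targets=[0,0,0.02,0,0,0,1,0,0,0,0,0,0,1,0,0,0,0,0,0,1],
)

```text
time_s: 42.8
eef_pos: [0.6638, 0.1199, 0.0203]
tcp_rot: [0.765, 0.644, 0.0, 0.0]
force: [-2.6, -1.0, 4.7]
gripper_width: 0.101
finger_force: 25.0
```

Contact. I'll release a little, lift and check.

>>> send_rows(
  targets=[0,0,0,0,0,0,0.76,0,0,0,0,0,0,0.76,0,0,0,0,0,0,0.76,0,0,-0.5,0,0,0,0.76,0,0,-1,0,0,0,0.76,0,0,-1,0,0,0,0.76,0,0,-1,0,0,0,0.76,0,0,-1,0,0,0,0.5],
)

```text
time_s: 43.6
eef_pos: [0.6638, 0.1199, 0.1343]
tcp_rot: [0.765, 0.644, 0.0, 0.0]
force: [0.2, -0.7, 0.6]
gripper_width: 0.292
finger_force: 0.0
```

>>> send_rows(
  targets=[0,-1,-1,0,0,0,0,0,-1,-1,0,0,0,0,0,-1,0,0,0,0,0,0,-1,0,0,0,0,0,0,-1,0,0,0,0,0,0,0,0,0,0,0,0],
)

```text
time_s: 44.2
eef_pos: [0.5389, 0.1419, 0.184]
tcp_rot: [0.765, 0.645, 0.001, 0.0]
force: [1.9, -0.7, 0.3]
gripper_width: 0.834
finger_force: 0.0
```

Run:
```python
from h import *
L="shaft low_block square_block tall_bushing flanged_bushing brass_bushing".split()
for n in("wrist","side","top"):
    p,d=grab_frame(n);P=cloud(d,camera_model(n));print(n);things(P,p,L,n)
    if n=="wrist": save("w17.png",p)
s=monitor.get_state();print(s["time_s"],s["force"],s["eef_pos"])
```

```text
wrist
shaft 0.62 263 ztop 31.4 around 11.9 [ 603.9 -114.1] [25.3 13.4] 84.2
square_block 0.77 603 ztop 41.5 around 11.1 [664.  119.8] [29.9  9.6] 80.4
tall_bushing 0.95 505 ztop 33.5 around 10.9 [613.  162.8] [21.9 21.4] 86.8
flanged_bushing 0.84 436 ztop 27.6 around 11.3 [602.9  97.6] [24.1 24.5] 85.4
brass_bushing 0.46 10964 ztop 17.9 around 6.2 [631.3 124.6] [144.3 114.8] 80.0
side
shaft 0.69 329 ztop 36.0 around 10.8 [ 597.1 -151.5] [92.4 19.9] 85.3
low_block 0.55 105 ztop 33.0 around 0.5 [ 656.5 -155.1] [11.7 33.2] 3.1
square_block 0.58 100 ztop 34.9 around 8.4 [610.1 161.2] [21.9 20.9] 28.7
flanged_bushing 0.66 107 ztop 28.7 around 10.6 [601.6  96.4] [27.  23.3] 38.4
brass_bushing 0.65 182 ztop 13.7 around -2.3 [ 419.7 -269.8] [25.9 27.9] 26.3
top
shaft 0.54 278 ztop 37.4 around 13.5 [ 600.2 -150.9] [83.2 16.6] 89.9
low_block 0.67 100 ztop 34.3 around 11.0 [ 659.1 -151.2] [33.3  9. ] 84.1
square_block 0.29 1662 ztop 20.8 around 4.6 [625.3 102.6] [ 95.9 114.6] 79.5
45.25 [0.43833869 0.66051412 0.10597057] [0.54053048 0.14125489 0.18215005]
```

View pics/w17.png

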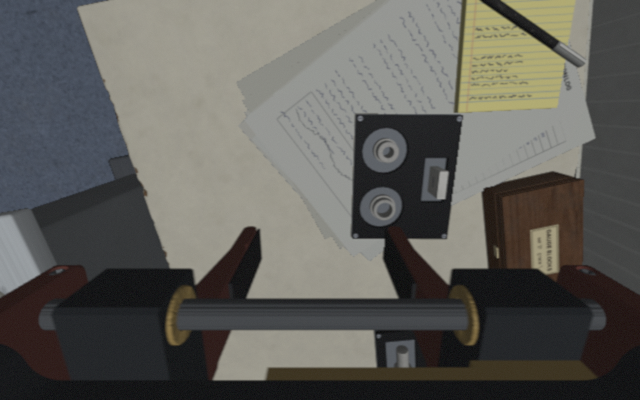

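Both bushings (386,150), (384,208) and the square block (438,183) stand in their pockets. The shaft kit is intact, the brass bushing has not moved, and all heights above the floors match.

```bash
python3 -c "
from plant import arm
print(arm.sign_off())"
```

```text
the job is handed in; nothing more can be done
None
```

Both kits are made up and the job is handed in: all five pieces are upright in their own pockets, shaft kit first, the brass bushing was left in place, and it took about 45 s of the 122 s allowed.

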